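Dab paste on a book's blank panel

TASK

Pick the paste brush up from its wooden rest, dip the tip deep into the leaning pot until the whole bristle-and-ferrule head is inside it, then gently dab the tip on the framed blank panel on the cover of the single book lying flat. Finally lay the brush back in the rest's notches as it lay before and let go. Leave the book and everything else on the table where they are, and do not press hard on the pot or on the book.

Things in the scene. Friction and masses are not known exactly. Their poses are not given: they have to be found in the camera images.
- brush: Paste brush, 190 mm long, 72 g, loose. Wooden handle 14 x 14 mm square, 130 mm long; then a 60 mm head: steel ferrule (17 mm thick) and grey bristles (16 mm). Origin on its axis at the place to grip; x runs from bristles to handle end: tip at x = -120 mm, handle from -60 to +70 mm. Starts level in the rest, axis 45 mm above the table, tip towards the robot within 25 degrees.
- brush_tip (a point): The tip of the bristles, on the brush's axis 120 mm from the brush's origin. The bristles give along the axis by up to 8 mm with a stiffness of 500 N/m and spring back.
- brush_rest: Fixed wooden rest: base 150 x 70 x 8 mm, two notched uprights 8 mm thick at x = -45 and +50 mm; notch floors 38 mm above the table, notches 28 mm wide at the floor, flaring to 40 mm at 58 mm height. Origin under the base's centre, z up. The brush lies along x, origin over origin (within 6 mm along x), tip towards -x. Between the uprights the fingers have free space down to the base.
- pot: White ceramic pot: straight round cup, 46 mm outer, 38 mm inner diameter, 85 mm tall, floor 5 mm thick, empty. Fixed in a dark steel cradle (base 150 x 100 mm, cheeks 62 mm high, 35 mm either side), leaning 50 degrees from upright, mouth up and away from the robot (within 25 degrees). Origin: centre of its underside; z is its axis, out through the mouth.
- pot_mouth (a point): Centre of the pot's open mouth, in the plane of its rim, 85 mm from the pot's origin along the axis; about 85 mm above the table.
- book: The one single paperback, 170 x 110 x 25 mm, about 0.35 kg, flat and loose on the table, white cover with a framed blank panel and a small round picture beside it (other books are in stacks, without panel). Origin under its centre, z up, x along its length, away from the robot within 20 degrees; cover top 25 mm above the table.
- book_panel (a point): Centre of the blank panel on the book's cover, on its top face, at x = -30 mm from the book's origin. The panel measures 84 mm along the book's x and 74 mm along its y.
- tape_roll: Roll of clear tape lying flat, 72 mm across, 24 mm tall, loose bystander. Origin under its centre.
- marker: Black and steel marker pen, 135 x 13 x 13 mm, lying along its x axis, loose bystander. Origin under its centre.
- carton: Small cardboard carton, 60 x 40 x 30 mm, loose bystander. Origin under its centre.
- jar: Low white closed jar, 60 mm across, 50 mm tall, loose bystander. Origin under its centre.

How it is judged:
By the outcome, as a careful person would: the job done as asked, in the order asked, and still so for the second after the job is handed in, with the robot touching nothing.
It also fails if it takes over 69 s, if anything falls off the work surface, if the arm or the gripper's body presses on something with over 40 N, if the wrist force passes 120 N, or if a joint passes its speed limit or range.

ROBOT

A 6-joint arm with a two-finger parallel gripper is mounted at the origin on the work surface. World frame = base frame: x ahead of the robot, y to its left, z up, the work surface at z = 0. Lengths are in m, angles in rad, forces in N, time in s.
With the tool pointing down it reaches from about 0.35 to 0.85 m from the base axis. Payload 8.1 kg.
Tool frame: the origin (TCP) lies on the centre line of the jaws, within the pads' length; the fingertips stand 22 mm ahead of it and the grasp point (between the pads) lies 3 mm ahead of it; z points along the fingers, y is the line along which they close (so a half turn about z gives the same grasp; the last joint's range is limited). The gripper opens to 93 mm and grips with 3 to 60 N. Pads are 15 mm wide; open, the fingers measure 128 mm over their backs; the gripper's body (75 mm by 188 mm) begins 65 mm behind the grasp point.
Start: joints at [1.123, 0.13, 1.488, -0, 1.523, -0.085], TCP at [0.213, 0.561, 0.241] pointing down, gripper open.
Joint ranges: [-2.96, 2.96], [-0.89, 2.26], [0.02, 2.5], [-1.34, 4.48], [0, 2.73], [-2.66, 2.66]. Speed limits (rad/s): [2.39, 2.39, 2.79, 3.14, 3.14, 3.14].

INTERFACE

Orientations are given as a rotation vector (axis times angle).
In Python, from plant import robot gives the robot as it stands.
- The arm moves only by the shell command python3 inch.py 'ROWS' [FORCE]. ROWS is 1 to 20 rows, one to a line, with the numbers parted by spaces; each row has 5 numbers: the finger opening in m, then dx, dy, dz in m, then a turn about the tool's z in rad; each row shifts and turns the commanded pose from where the row before left it, along the tool's axes as they then stand; what a row does not reach is not made up. A row lasts 1/10 s, in which the tool goes at most 0.05 m and 0.15 rad, less where a joint would pass 70% of its speed; a pose out of reach is approached as far as the arm can. The fingers move at their own pace and stop on an object; FORCE is the grip in N (left out, the last holds). Time passes only in rows, so rows that do not move let the fingers close. It prints the time, the measured TCP pose, the force, the opening and the grip force at its end. Input that does not fit is refused with a message, and nothing moves.
- robot.read_state(): the state, without advancing time (a new reading comes with each control period).
- robot.read_camera(name): name is "scene" or "top" or "wrist"; returns a dict with "image" (384x512x3 uint8, red, green, blue), "fx", "fy", "cx", "cy" (pixels), "R" (3x3) and "t" (3): a world point X has camera coordinates R X + t. Camera axes: x right, y down, z forward; pixel columns grow to the right and rows downward; lengths in m; the calibration is good to about 2 mm. A picture is of the moment at which its call begins. There is no depth.
- robot.close_job(): hands the job in; it is judged then, once.
The state is a dict: "t": time; "q": joint angles; "dq": joint speeds; "joint_torque": joint torques, N m; "tool_pos": TCP position; "orientation": TCP orientation; "force": force on the tool from outside, world axes, zero at the start; "wrist_torque": the same for the moment, N m; "opening": finger opening in m; "gripper_force": force on a finger pad.
Only numpy, scipy, OpenCV 4.12 (cv2) and the standard library are available. Lean on these libraries where they do the work, as an engineer would, in place of code of your own. Each camera call takes 0.05 s, during which the arm holds its last target. There are 200 camera calls.

## Working session

There is one attempt and no reset: what is moved stays moved. The work goes in short steps, Python scripts to look and compute and a shell command to move; the robot and the scene stay as the last step left them, time stands still between calls to the robot, and variables do not carry over. Pictures are saved under pics/ and viewed, at most 10 in all, crops included, and the job is handed in when it is done.

```bash
ls; mkdir -p pics
python3 - <<'E'
from plant import robot
import cv2,numpy as np
for n in("scene","top"):
    c=robot.read_camera(n); cv2.imwrite(f"pics/{n}0.png",cv2.resize(c["image"][:,:,::-1],(800,600),interpolation=cv2.INTER_CUBIC))
    print(n,c["fx"],c["fy"],c["cx"],c["cy"],np.round(c["R"],4).tolist(),np.round(c["t"],4).tolist())
s=robot.read_state();print(s)
E
```

```text
inch.py
pics
plant.py
scene 488.7693251468829 488.7693251468829 251.3840141977741 192.39048977422195 [[-0.2417, 0.9703, 0.0097], [0.8114, 0.2076, -0.5464], [-0.5322, -0.1242, -0.8375]] [0.1344, -0.3816, 1.5841]
top 424.99269721184163 424.99269721184163 255.06475041047477 186.8878409894952 [[0.0147, -0.9999, 0.0036], [-0.9784, -0.0152, -0.2064], [0.2064, -0.0004, -0.9785]] [-0.0171, 0.5593, 1.0093]
{'t': 0.1, 'q': array([ 1.12255489e+00,  1.31074944e-01,  1.48914751e+00, -1.42099753e-05,
        1.52302256e+00, -8.54034048e-02]), 'dq': array([ 0.00134273, -0.00166169, -0.00321204, -0.00091989,  0.00051439,
        0.00075384]), 'joint_torque': array([-7.15845363e-04, -5.61340249e+01, -4.93098521e+01,  7.68561359e-02,
        2.91188259e-02, -1.23060977e-04]), 'tool_pos': array([0.21273632, 0.56051138, 0.23971128]), 'orientation': array([-5.66745980e-01, -3.08961905e+00,  2.50922456e-03]), 'force': array([-0.14761958, -0.03359468, -0.60544703]), 'wrist_torque': array([-0.00355856,  0.0152251 ,  0.00077426]), 'gripper_force': 0.0, 'opening': 0.09297321065418614}
5 inch.py
```
View pics/top0.png

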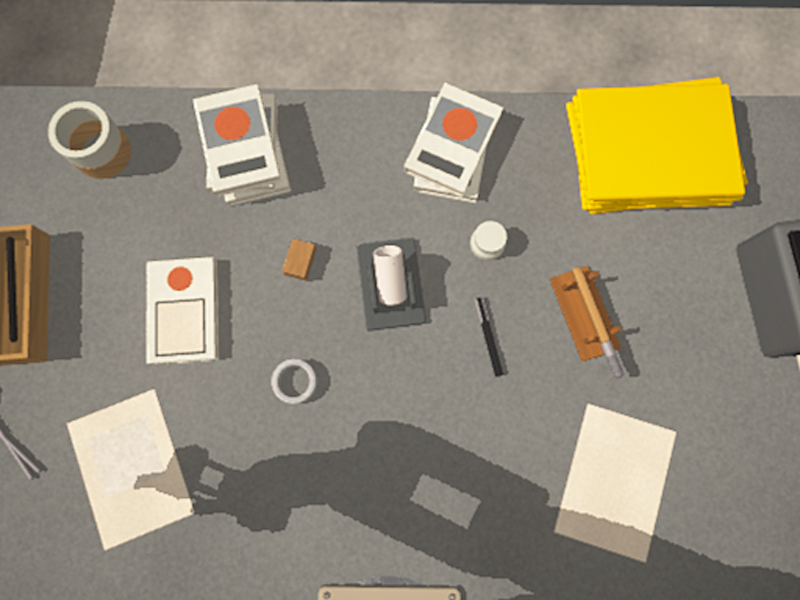

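View pics/scene0.png

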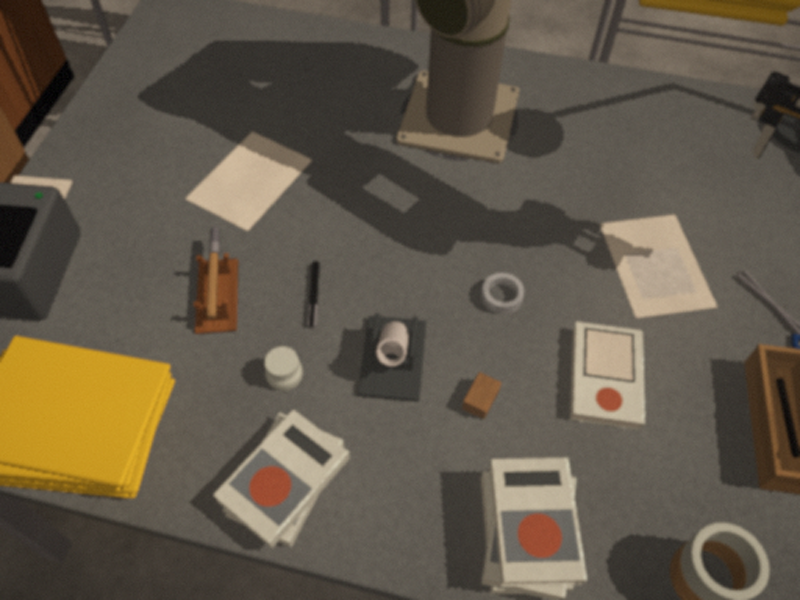

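Top view: book at about (181,310) with its panel at (180,328), pot mouth (388,252), rest (587,312), brush from its tip (618,373) to its handle end (573,270). Next I enlarge these for accuracy.

Create h.py:
```python
from plant import robot
import cv2,numpy as np
def crop(im,u0,v0,w,h,s):  # native px window -> enlarged
    return cv2.resize(im[v0:v0+h,u0:u0+w,::-1],None,fx=s,fy=s,interpolation=cv2.INTER_CUBIC)
def ray(c,u,v,z):  # native pixel, height z
    d=c["R"].T@np.array([(u-c["cx"])/c["fx"],(v-c["cy"])/c["fy"],1]); o=-c["R"].T@c["t"]
    return o+d*(z-o[2])/d[2]
def proj(c,X):
    p=c["R"]@np.asarray(X)+c["t"]; return np.array([c["fx"]*p[0]/p[2]+c["cx"],c["fy"]*p[1]/p[2]+c["cy"]])
```

Run:
```python
from h import *
t=robot.read_camera("top")["image"];s=robot.read_camera("scene")["image"]
a=np.hstack([crop(t,342,163,80,84,5)[:420,:400] if 0 else cv2.resize(t[163:247,342:422,::-1],(400,300*0+420)),cv2.resize(t[150:214,226:276,::-1],(328,420))])
# cells: brush x5 (origin 342,163); pot
A=crop(t,342,165,80,80,5);B=crop(t,225,148,60,80,5);
cv2.imwrite("pics/c1.png",np.hstack([A,B]))
C=crop(s,115,140,60,80,5);D=crop(s,225,195,60,80,5)
cv2.imwrite("pics/c2.png",np.hstack([C,D]))
```

```text
(no output)
```

View pics/c1.png

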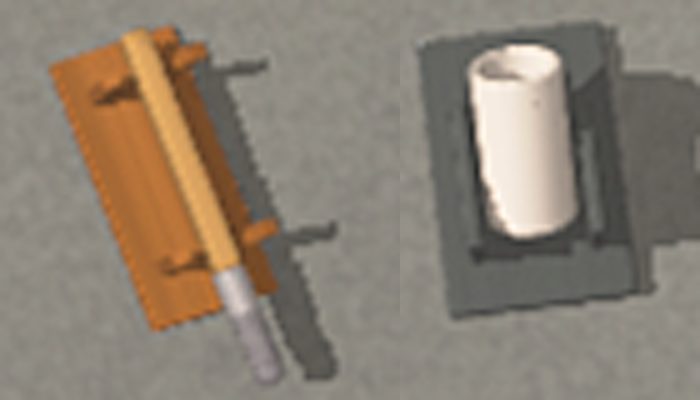

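View pics/c2.png

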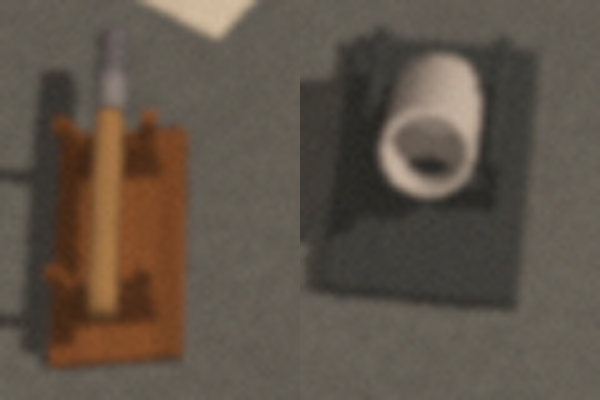

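Run:
```python
from h import *
t=robot.read_camera("top");s=robot.read_camera("scene")
def tri(a,b):
    A=[];B=[]
    for c,(u,v) in((t,a),(s,b)):
        x,y=(u-c["cx"])/c["fx"],(v-c["cy"])/c["fy"];R,T=c["R"],c["t"]
        A+=[x*R[2]-R[0],y*R[2]-R[1]];B+=[T[0]-x*T[2],T[1]-y*T[2]]
    X=np.linalg.lstsq(np.array(A),np.array(B),rcond=None)[0]
    return X.round(4),(proj(t,X)-a).round(1),(proj(s,X)-b).round(1)
print("mouth",tri((248.4,161.6),(250.6,225.4)))
print("tip top",ray(t,395.6,240.8,.047),"scn",ray(s,137.1,146.5,.05))
print("end top",ray(t,368.6,172,.049),"scn",ray(s,135.2,203,.048))
print("ferr top",ray(t,387.6,218.6,.05),"scn",ray(s,137.4,161.3,.05))
a,b=ray(t,395.6,240.8,.047),ray(t,368.6,172,.049);print("len",np.linalg.norm(a-b),"yaw",np.degrees(np.arctan2(*(b-a)[1::-1])))
a,b=ray(s,137.1,146.5,.05),ray(s,135.2,203,.048);print("len",np.linalg.norm(a-b),"yaw",np.degrees(np.arctan2(*(b-a)[1::-1])))
P=[ray(t,342+x/5,165+y/5,.008) for x,y in((50,70),(152,330),(275,290),(175,27))];print("rest",np.round(P,4).tolist(),np.mean(P,0))
for i in range(4):
    d=P[(i+1)%4]-P[i];print(np.linalg.norm(d).round(4),np.degrees(np.arctan2(d[1],d[0])).round(1))
P=[ray(t,225+(x-400)/5,148+y/5,.008) for x,y in((418,40),(452,318),(638,295),(602,22))];print("cradle",np.round(P,4).tolist(),np.mean(P,0))
for i in range(4):
    d=P[(i+1)%4]-P[i];print(np.linalg.norm(d).round(4),np.degrees(np.arctan2(d[1],d[0])).round(1))
P=[ray(s,225+(x-300)/5,195+y/5,.008) for x,y in((345,40),(535,48),(515,305),(315,292))];print("cradleS",np.round(P,4).tolist(),np.mean(P,0))
for i in range(4):
    d=P[(i+1)%4]-P[i];print(np.linalg.norm(d).round(4),np.degrees(np.arctan2(d[1],d[0])).round(1))
P=[ray(t,x*.64,y*.64,.025) for x,y in((147,259),(147,363),(217,362),(215,256))];print("book",np.mean(P,0))
for i in range(4):
    d=P[(i+1)%4]-P[i];print(np.linalg.norm(d).round(4),np.degrees(np.arctan2(d[1],d[0])).round(1))
print("panel",ray(t,115.5,209.9,.025),ray(s,609*.64,355*.64,.025))
```

```text
mouth (array([0.6191, 0.0109, 0.0785]), array([-0.8,  0.1]), array([-0.8, -0.1]))
tip top [ 0.43087142 -0.35859221  0.047     ] scn [ 0.43849451 -0.35587617  0.05      ]
end top [ 0.60486658 -0.29821673  0.049     ] scn [ 0.61150081 -0.29416215  0.048     ]
ferr top [ 0.48551346 -0.34056261  0.05      ] scn [ 0.48620009 -0.33645649  0.05      ]
len 0.18418337135263474 yaw 19.136529261890253
len 0.1836948495541514 yaw 19.632102815725993
rest [[0.5954, -0.2648, 0.008], [0.4585, -0.313, 0.008], [0.4802, -0.3776, 0.008], [0.6199, -0.332, 0.008]] [ 0.53853812 -0.32184731  0.008     ]
0.1451 -160.6
0.0682 -71.4
0.1469 18.1
0.0716 110.0
cradle [[0.6534, 0.0634, 0.008], [0.5037, 0.0415, 0.008], [0.5172, -0.0551, 0.008], [0.665, -0.0349, 0.008]] [0.58482926 0.00370894 0.008     ]
0.1514 -171.7
0.0976 -82.0
0.1491 7.8
0.099 96.7
cradleS [[0.5249, -0.0557, 0.008], [0.5047, 0.0437, 0.008], [0.6544, 0.0671, 0.008], [0.6721, -0.0316, 0.008]] [0.58900735 0.00589507 0.008     ]
0.1015 101.5
0.1515 8.9
0.1003 -79.8
0.1491 -170.7
book [0.53217082 0.34863141 0.025     ]
0.1746 -174.7
0.1132 -88.3
0.1782 5.1
0.1136 93.5
panel [0.50080497 0.34775814 0.025     ] [0.50682458 0.35206674 0.025     ]
```

Triangulation is consistent with the given sizes: brush yaw is about 19.3° with its origin near (0.547, -0.316), the pot mouth is near (0.62, 0.011) leaning at yaw 8°, and the panel is near (0.504, 0.350). The tool can't be tilted, so the brush will have to pivot in a light grip. I'll hover over the rest first.

```bash
cat >> h.py <<'E'
from scipy.spatial.transform import Rotation as Ro
def go(x,y,z,yaw=None):  # how far to go, tool axes; yaw deg = world heading wanted for the tool's x axis (mod 180)
    s=robot.read_state();R=Ro.from_rotvec(s["orientation"]).as_matrix()
    h=np.degrees(np.arctan2(R[1,0],R[0,0]));d=R.T@(np.array([x,y,z])-s["tool_pos"])
    print("tcp",s["tool_pos"].round(4),"head",h.round(1),"d",d.round(4),"q6",s["q"][5].round(2),"F",s["force"].round(2),"t",s["t"])
    if yaw is not None: print("turn", -np.radians((yaw-h+90)%180-90).round(3),"zaxis",R[:,2].round(3))
E
python3 -c "
from h import *
go(.575,-.306,.24,19.3)"
```

```text
tcp [0.2129 0.5608 0.2403] head 159.2 d [-0.6462 -0.6818  0.0007] q6 -0.09 F [0.13 0.6  0.37] t 0.3
turn -0.7 zaxis [-0.    -0.001 -1.   ]
```

```bash
python3 inch.py '0.05 0 0 0 0.15
0.05 0 0 0 0.15
0.05 0 0 0 0.15
0.05 0 0 0 0.15
0.05 0 0 0 0.15
0.05 0 0 0 0.15
0.05 0 0 0 0.15
0.05 0 0 0 0.15
0.05 0 0 0 0.15
0.05 0 0 0 0.15
0.05 0 0 0 0.15
0.05 0 0 0 0.15
0.05 0 0 0 0.15
0.05 0 0 0 0.15
0.05 0 0 0 0.15
0.05 0 0 0 0.15
0.05 0 0 0 0.043' 40; python3 -c "
from h import *
go(.575,-.306,.24,19.3)"
```

```text
t: 2.0
tool_pos: [0.2129, 0.5609, 0.2406]
orientation: [3.099, 0.516, -0.0]
force: [-0.3, -0.3, 0.1]
opening: 0.0501
gripper_force: 0.0
tcp [0.2129 0.5609 0.2406] head 18.9 d [6.160e-02 9.375e-01 7.000e-04] q6 2.36 F [-0.3  -0.28  0.11] t 2.0
turn -0.007 zaxis [-0. -0. -1.]
```

```bash
python3 inch.py '0.05 0.003 0.049 0 0
0.05 0.003 0.049 0 0
0.05 0.003 0.049 0 0
0.05 0.003 0.049 0 0
0.05 0.003 0.049 0 0
0.05 0.003 0.049 0 0
0.05 0.003 0.049 0 0
0.05 0.003 0.049 0 0
0.05 0.003 0.049 0 0
0.05 0.003 0.049 0 0
0.05 0.003 0.049 0 0
0.05 0.003 0.049 0 0
0.05 0.003 0.049 0 0
0.05 0.003 0.049 0 0
0.05 0.003 0.049 0 0
0.05 0.003 0.049 0 0
0.05 0.003 0.049 0 0
0.05 0.003 0.049 0 0
0.05 0.003 0.049 0 0
0.05 0 0 0 0'; python3 -c "
from h import *
go(.575,-.306,.24,19.3)"
```

```text
t: 4.0
tool_pos: [0.5734, -0.3043, 0.2372]
orientation: [-3.097, -0.518, 0.005]
force: [0.1, 0.2, -0.1]
opening: 0.0497
gripper_force: 0.0
tcp [ 0.5734 -0.3043  0.2372] head 19.0 d [ 0.001   0.0021 -0.0028] q6 0.67 F [ 0.14  0.19 -0.07] t 4.0
turn -0.005 zaxis [-0.004  0.001 -1.   ]
```

Run:
```python
from h import *
c=robot.read_camera("wrist");cv2.imwrite("pics/w1.png",cv2.resize(c["image"][:,:,::-1],(800,600),interpolation=cv2.INTER_CUBIC))
np.savez("w1.npz",**{k:c[k] for k in("R","t","fx","fy","cx","cy")})
```

```text
(no output)
```

View pics/w1.png

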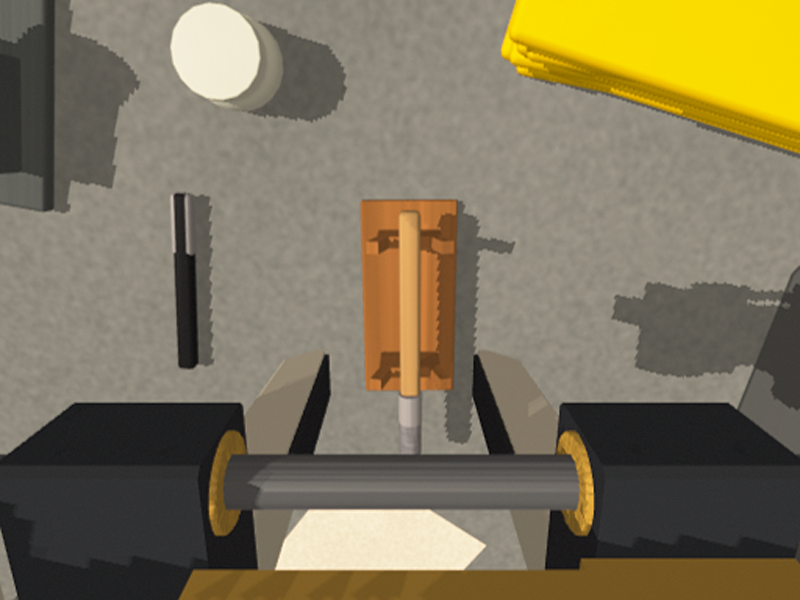

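Wrist view: handle end at (410,212), ferrule edge at (410,397), base corners (361,200), (457,200), (453,390) and (366,390). The fingers are aligned with the brush.

Run:
```python
from h import *
c=np.load("w1.npz")
e,f=ray(c,410*.64,212*.64,.052),ray(c,410*.64,397*.64,.052);d=e-f
print(e,f,np.linalg.norm(d),np.degrees(np.arctan2(d[1],d[0])));u=d/np.linalg.norm(d)
o=(e-.07*u+f+.06*u)/2;print("origin",o)
P=[ray(c,x*.64,y*.64,.008) for x,y in((361,200),(457,200),(453,390),(366,390))];m=np.mean(P,0);print("rest",m,[np.linalg.norm(P[i]-P[i-1]).round(4) for i in range(4)], "brush offset along",(o-m)@u)
d=P[0]+P[1]-P[2]-P[3];print(np.degrees(np.arctan2(d[1],d[0])))
print("x30",o+.03*u); go(*(o+.03*u)[:2],.042,np.degrees(np.arctan2(d[1],d[0])))
```

```text
[ 0.61066998 -0.29742122  0.052     ] [ 0.48846448 -0.3401863   0.052     ] 0.12947213622828388 19.287188192747514
origin [ 0.54484786 -0.32045527  0.052     ]
rest [ 0.54342922 -0.32110601  0.008     ] [np.float64(0.1492), np.float64(0.0687), np.float64(0.1492), np.float64(0.0691)] brush offset along 0.0015539599706951462
19.409217035607316
x30 [ 0.5731641  -0.31054617  0.052     ]
tcp [ 0.5731 -0.3017  0.2381] head 19.1 d [-0.0024  0.0089  0.196 ] q6 0.67 F [-0.22 -0.09 -0.49] t 4.05
turn -0.006 zaxis [-0.003  0.002 -1.   ]
```

```bash
python3 inch.py '0.05 -0.0012 0.004 0 -0.005
0.05 -0.001 0.004 0 0
0.05 0 0 0.03 0
0.05 0 0 0.03 0
0.05 0 0 0.03 0
0.05 0 0 0.03 0
0.05 0 0 0 0
0.05 0 0 0 0'; python3 -c "
from h import *
for i in range(1): go(.5732,-.3105,.047,19.3)"
```

```text
t: 4.85
tool_pos: [0.5741, -0.3068, 0.1216]
orientation: [-3.096, -0.534, -0.0]
force: [-0.4, -0.6, 0.6]
opening: 0.0501
gripper_force: 0.0
tcp [ 0.5741 -0.3068  0.1216] head 19.6 d [-0.0021  0.0032  0.0746] q6 0.66 F [-0.43 -0.64  0.59] t 4.85
turn 0.005 zaxis [-0.  0. -1.]
```

```bash
python3 inch.py '0.05 -0.002 0.003 0.02 0
0.05 0 0 0.03 0
0.05 0 0 0.0245 0
0.05 0 0 0 0
0.05 0 0 0 0'
python3 - <<'E'
from h import *
go(.5732,-.3105,.047,19.3)
c=robot.read_camera("wrist");cv2.imwrite("pics/w2.png",cv2.resize(c["image"][:,:,::-1],(640,480)))
E
```

```text
t: 5.35
tool_pos: [0.5743, -0.3115, 0.0486]
orientation: [3.094, 0.533, 0.003]
force: [-0.6, -0.7, -0.4]
opening: 0.05
gripper_force: 0.0
tcp [ 0.5743 -0.3115  0.0486] head 19.5 d [-0.0007 -0.0013  0.0016] q6 0.65 F [-0.56 -0.75 -0.41] t 5.35
turn 0.004 zaxis [ 0.002 -0.001 -1.   ]
```

View pics/w2.png

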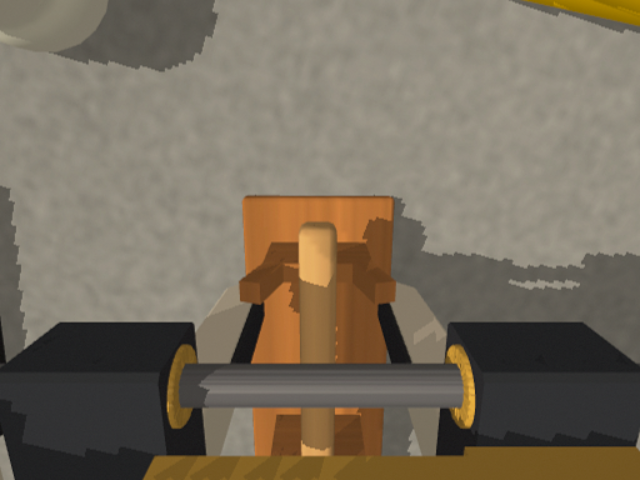

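The fingers straddle the handle (centre column 318) between the uprights. I'll close with 3 N and lift 35 mm to see whether the head droops.

```bash
python3 inch.py '0.0 0 0 0 0
0.0 0 0 0 0
0.0 0 0 0 0
0.0 0 0 0 0
0.0 0 0 0 0
0.0 0 0 -0.01 0
0.0 0 0 -0.01 0
0.0 0 0 -0.01 0
0.0 0 0 -0.01 0
0 0 0 0 0
0 0 0 0 0' 3
python3 - <<'E'
from h import *
go(.5732,-.3105,.047,19.3)
t=robot.read_camera("scene")["image"];w=robot.read_camera("wrist")["image"]
cv2.imwrite("pics/d1.png",np.hstack([crop(t,100,120,100,100,4),crop(w,206,130,100,100,4)]))
E
```

```text
t: 6.5
tool_pos: [0.5736, -0.3112, 0.0868]
orientation: [3.095, 0.532, 0.002]
force: [0.4, 1.3, -0.3]
opening: 0.014
gripper_force: 3.0
tcp [ 0.5736 -0.3112  0.0868] head 19.5 d [-0.0002 -0.0008  0.0398] q6 0.65 F [ 0.43  1.27 -0.34] t 6.5
turn 0.004 zaxis [ 0.001 -0.    -1.   ]
```

View pics/d1.png

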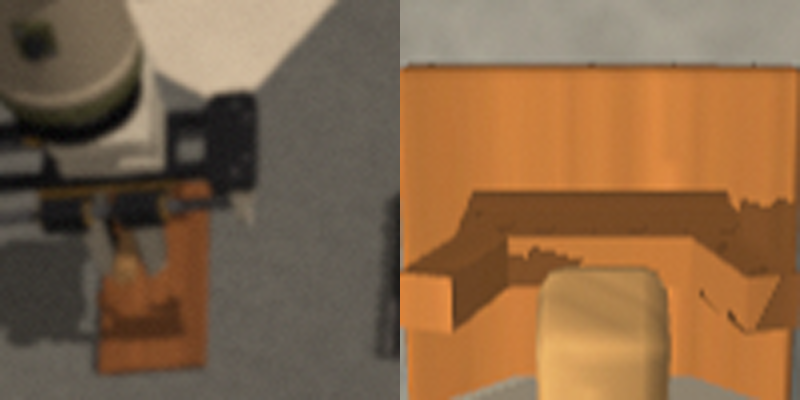

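```bash
cat >> h.py <<'E'
def endrows(r,ths=(0,10,15,20,25,30,35,40,45,50,60)):
    "wrist image rows of handle end's top and bottom edges for grip-to-end distance r at tilt th"
    c=robot.read_camera("wrist");s=robot.read_state();R=Ro.from_rotvec(s["orientation"]).as_matrix();p=s["tool_pos"]
    print("cam in tool",(R.T@(-c["R"].T@c["t"]-p)).round(3))
    for a in ths:
        q=np.radians(a);ax=np.array([np.cos(q),0,-np.sin(q)]);up=np.array([-np.sin(q),0,-np.cos(q)]);g=np.array([0,0,.003])
        print(a,*[proj(c,p+R@(g+r*ax+k*up)).round(1) for k in(.007,-.007)])
E
python3 -c "
from h import *
endrows(.040);print(robot.read_state()['wrist_torque'])"
```

```text
cam in tool [ 0.076 -0.    -0.145]
0 [256.4 181.5] [256.4 174.2]
10 [256.4 189.7] [256.4 176.4]
15 [256.4 195.1] [256.4 178.6]
20 [256.4 201.2] [256.4 181.6]
25 [256.4 208. ] [256.4 185.3]
30 [256.4 215.6] [256.4 189.9]
35 [256.4 223.8] [256.4 195.2]
40 [256.4 232.5] [256.4 201.4]
45 [256.4 241.7] [256.4 208.2]
50 [256.4 251.2] [256.4 215.8]
60 [256.4 270.7] [256.4 232.8]
[-0.02486624  0.12208753  0.0312674 ]
```

The handle end has risen in the wrist view (edge at row ~197), so the head is drooping onto the front notch under control. I'll lift a bit more to reach about 39°, then tighten the grip.

```bash
python3 inch.py '0 0 0 -0.007 0
0 0 0 -0.007 0
0 0 0 -0.007 0
0 0 0 -0.006 0
0 0 0 0 0
0 0 0 0 0
0 0 0 0 0' 3; python3 inch.py '0 0 0 0 0
0 0 0 0 0
0 0 0 0 0
0 0 0 -0.04 0
0 0 0 -0.04 0
0 0 0 -0.04 0
0 0 0 0 0
0 0 0 0 0' 40
python3 - <<'E'
from h import *
go(.5732,-.3105,.047,19.3)
c=robot.read_camera("top")["image"];w=robot.read_camera("wrist")["image"]
cv2.imwrite("pics/d2.png",np.hstack([crop(c,320,140,100,140,4),crop(w,206,130,100,140,4)]))
endrows(.04)
E
```

```text
t: 7.35
tool_pos: [0.5733, -0.311, 0.1131]
orientation: [3.096, 0.533, 0.0]
force: [-0.4, -0.8, -0.6]
opening: 0.0139
gripper_force: 3.0
t: 8.15
tool_pos: [0.5739, -0.3114, 0.2346]
orientation: [3.094, 0.532, 0.003]
force: [0.5, -0.0, -1.8]
opening: 0.0136
gripper_force: 40.0
tcp [ 0.5739 -0.3114  0.2346] head 19.5 d [-0.0007 -0.0015  0.1876] q6 0.65 F [ 0.46 -0.04 -1.78] t 8.15
turn 0.004 zaxis [ 0.002 -0.001 -1.   ]
cam in tool [ 0.076 -0.    -0.145]
0 [256.1 181.5] [256.1 174.2]
10 [256.1 189.7] [256.1 176.5]
15 [256.1 195. ] [256.1 178.6]
20 [256.1 201.1] [256.1 181.6]
25 [256.1 207.9] [256.1 185.3]
30 [256.1 215.5] [256.1 189.9]
35 [256.1 223.6] [256.1 195.2]
40 [256.1 232.3] [256.1 201.3]
45 [256.1 241.5] [256.1 208.1]
50 [256.1 251. ] [256.1 215.7]
60 [256.1 270.3] [256.1 232.6]
```

View pics/d2.png

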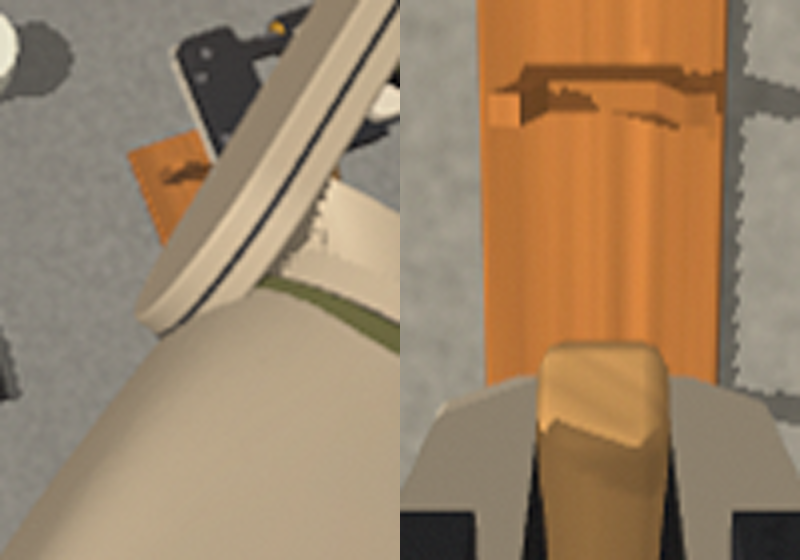

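Wrist view: handle end edge at row ~215, so the tilt is roughly 40–45°. I'll move toward the pot and turn the brush side-on to the scene camera to measure tilt and tip distance.

```bash
python3 inch.py '0 0.03 -0.03 -0.009 0
0 0.03 -0.03 -0.009 0
0 0.03 -0.03 -0.009 0
0 0.03 -0.03 -0.009 0
0 0.03 -0.03 -0.009 0
0 0.03 -0.03 0 0
0 0.026 -0.024 0 0
0 0 0 0 0.15
0 0 0 0 0.15
0 0 0 0 0.15
0 0 0 0 0.15
0 0 0 0 0.15
0 0 0 0 0.15
0 0 0 0 0.15
0 0 0 0 0.15
0 0 0 0 0.15
0 0 0 0 0
0 0 0 0 0'
python3 - <<'E'
from h import *
import pickle
go(.7,-.05,.28,-60)
c=robot.read_camera("scene");t=robot.read_camera("top");pickle.dump((c,t,robot.read_state()),open("m.pkl","wb"))
p=robot.read_state()["tool_pos"];u,v=proj(c,p).astype(int);u2,v2=proj(t,p).astype(int);print(u,v,u2,v2)
a=crop(c["image"],u-50,v-75,100,150,4);b=crop(t["image"],u2-90,v2-55,100,150,4)
cv2.imwrite("pics/m.png",np.hstack([a,b]))
E
```

```text
t: 10.1
tool_pos: [0.6987, -0.0498, 0.2765]
orientation: [2.753, -1.512, -0.004]
force: [-1.0, -0.2, -1.2]
opening: 0.0138
gripper_force: 40.0
tcp [ 0.6987 -0.0498  0.2765] head -57.6 d [ 0.0008 -0.001  -0.0035] q6 2.43 F [-0.97 -0.22 -1.19] t 10.1
turn 0.043 zaxis [-0.002  0.    -1.   ]
211 204 276 99
```

View pics/m.png

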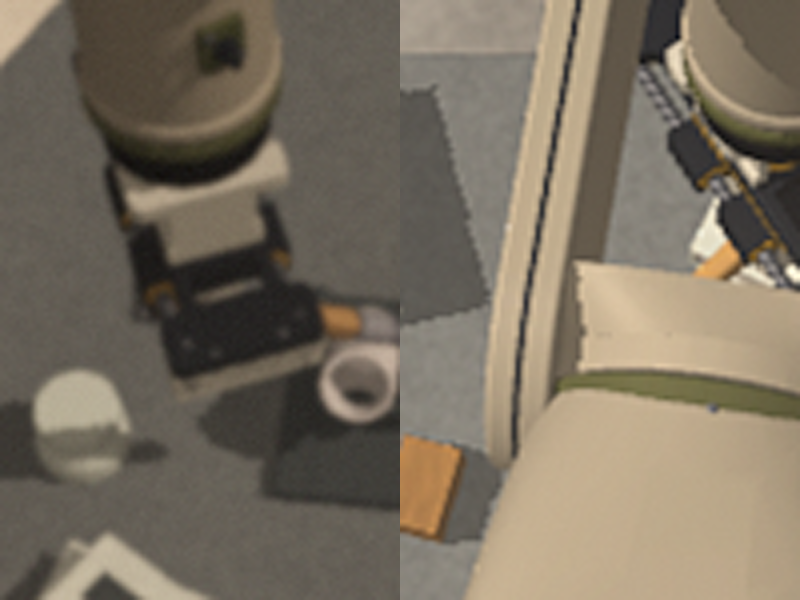

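The scene crop shows the handle/ferrule boundary at about native (251.5, 209), with the bristles running off the right edge of the crop. I'll find the tip from the saved pixels.

Run:
```python
from h import *
import pickle
c,t,s=pickle.load(open("m.pkl","rb"));im=c["image"]
for v in range(202,224,1): print(v,*[int(x) for x in im[v,246:290:2].sum(1)//3], '|', *[int(im[v,u,0])-int(im[v,u,2]) for u in range(246,262,2)])
R=Ro.from_rotvec(s["orientation"]).as_matrix();p=s["tool_pos"]+R@[0,0,.003]
def pl(u,v):
    d=c["R"].T@np.array([(u-c["cx"])/c["fx"],(v-c["cy"])/c["fy"],1]);o=-c["R"].T@c["t"]
    k=((p-o)@R[:,1])/(d@R[:,1]);q=R.T@(o+k*d-p);L=np.hypot(q[0],q[2]);return q.round(4),L.round(4),np.degrees(np.arctan2(q[2],-q[0])).round(1)
print("ferrule boundary",pl(251.5,209.2))
for L in(.145,.15,.155):
  for a in(40,45,50): print(L,a,proj(c,p+R@(L*np.array([-np.cos(np.radians(a)),0,np.sin(np.radians(a))]))).round(1))
```

```text
202 81 83 85 88 86 88 90 87 90 78 79 90 93 94 92 91 94 92 92 92 95 92 | 12 12 12 14 13 14 14 15
203 66 69 69 75 75 78 81 81 82 67 70 89 92 88 90 93 92 94 93 94 93 93 | 11 8 10 9 11 13 12 12
204 63 64 65 68 73 70 68 67 68 58 65 80 82 87 89 89 90 95 91 93 93 91 | 14 11 5 9 11 10 8 9
205 78 73 72 88 86 75 61 57 64 56 62 67 69 80 90 90 91 89 93 93 93 92 | 42 29 13 18 14 9 6 10
206 103 94 86 108 113 93 72 59 60 56 60 62 62 75 90 92 90 91 90 93 92 94 | 74 60 27 23 22 17 8 8
207 115 111 93 113 118 113 86 63 63 59 63 57 61 77 93 94 89 90 90 95 92 93 | 91 84 45 19 20 19 13 8
208 119 119 101 110 123 121 106 73 66 68 66 60 61 79 91 94 93 92 92 93 92 91 | 93 91 61 18 20 20 17 9
209 116 118 109 111 129 127 116 82 84 87 82 71 63 76 90 92 91 91 96 93 93 93 | 93 93 71 19 18 19 18 11
210 105 110 103 110 128 128 120 95 95 98 93 87 69 78 93 93 91 91 96 94 94 93 | 83 88 70 20 18 19 18 13
211 88 93 91 108 121 124 121 102 97 102 95 94 72 76 95 90 91 92 92 91 93 91 | 69 70 56 20 20 18 17 13
212 78 81 78 100 111 115 113 97 96 98 93 96 76 76 91 92 90 95 91 93 91 91 | 53 54 36 16 15 19 17 12
213 78 84 86 94 1
[... 703 characters left out ...]

220 105 102 111 114 118 151 174 137 52 65 61 59 66 87 93 94 94 94 90 90 93 91 | 23 24 27 26 27 33 38 29
221 90 95 101 109 107 124 168 128 49 62 60 59 67 86 94 91 93 92 94 92 94 92 | 21 23 23 23 23 29 35 29
222 88 92 95 101 97 106 156 113 49 61 59 61 63 88 95 93 95 92 94 93 97 92 | 23 19 22 23 22 24 34 26
223 91 92 94 94 93 96 144 107 49 61 60 62 68 88 92 94 95 92 91 93 95 95 | 20 22 21 22 21 24 30 22
ferrule boundary (array([-0.0854,  0.    ,  0.0609]), np.float64(0.1049), np.float64(35.5))
0.145 40 [262.3 213.6]
0.145 45 [258.6 216.8]
0.145 50 [254.6 219.8]
0.15 40 [263.9 213.9]
0.15 45 [260.  217.2]
0.15 50 [255.9 220.3]
0.155 40 [265.5 214.2]
0.155 45 [261.5 217.5]
0.155 50 [257.2 220.7]
```

Run:
```python
from h import *
import pickle
c,t,s=pickle.load(open("m.pkl","rb"))
R=Ro.from_rotvec(s["orientation"]).as_matrix();p=s["tool_pos"]+R@[0,0,.003]
def pl(u,v):
    d=c["R"].T@np.array([(u-c["cx"])/c["fx"],(v-c["cy"])/c["fy"],1]);o=-c["R"].T@c["t"]
    k=((p-o)@R[:,1])/(d@R[:,1]);q=R.T@(o+k*d-p);L=np.hypot(q[0],q[2]);return q.round(4),L.round(4),np.degrees(np.arctan2(q[2],-q[0])).round(1)
print(pl(251,209.5),pl(269,211.5),pl(268.5,212),pl(268.5,212.5))
a=pl(251,209.5)[0];b=pl(268.5,212)[0];print(np.linalg.norm(a-b))
```

```text
(array([-0.0843,  0.    ,  0.0616]), np.float64(0.1044), np.float64(36.1)) (array([-0.1268,  0.    ,  0.0921]), np.float64(0.1567), np.float64(36.0)) (array([-0.1257,  0.    ,  0.0937]), np.float64(0.1568), np.float64(36.7)) (array([-0.1258,  0.    ,  0.0959]), np.float64(0.1582), np.float64(37.3))
0.05238673496220203
```

```bash
python3 -c "
from h import *
endrows(.033,(30,35,38,41,44,48))"
```

```text
cam in tool [ 0.076 -0.001 -0.144]
30 [257.8 225.5] [257.7 199.9]
35 [257.8 232.3] [257.7 204.2]
38 [257.8 236.5] [257.7 207. ]
41 [257.8 240.9] [257.7 210.1]
44 [257.8 245.4] [257.7 213.3]
48 [257.8 251.4] [257.8 218. ]
```

Run:
```python
from h import *
t=robot.read_camera("top");s=robot.read_camera("scene")
for z in(.08,.085,.09): print(z,ray(t,248.4,161.6,z)[:2]+[.005,.0007],ray(s,250.6,225.4,z)[:2]+[.001,-.0034])
```

```text
0.08 [0.62406571 0.0096528 ] [0.62059393 0.00961869]
0.085 [0.62269768 0.00956929] [0.62332165 0.01025761]
0.09 [0.62132966 0.00948578] [0.62604937 0.01089654]
```

Corrected by the wrist-camera offsets, the top and scene rays agree on the mouth at (0.623, 0.010, 0.085). The brush tip sits about 120 mm behind and 101 mm below the TCP, tilted about 39°. Next I align it with the pot's axis.

```bash
python3 inch.py '0 0 0 0 -0.15
0 0 0 0 -0.15
0 0 0 0 -0.15
0 0 0 0 -0.15
0 0 0 0 -0.15
0 0 0 0 -0.15
0 0 0 0 -0.15
0 0 0 0 -0.1
0 0.03 -0.03 0 0
0 0.03 -0.03 0 0
0 0 0 0 0
0 0 0 0 0' 15; python3 -c "
from h import *
go(.757,.029,.199,8.3)"
```

```text
t: 11.55
tool_pos: [0.7503, 0.019, 0.277]
orientation: [3.133, 0.225, -0.002]
force: [-0.1, -0.9, -1.0]
opening: 0.0139
gripper_force: 15.0
tcp [0.7503 0.019  0.277 ] head 8.2 d [ 0.0082 -0.009   0.078 ] q6 1.38 F [-0.06 -0.93 -1.03] t 11.55
turn -0.001 zaxis [-0.001 -0.    -1.   ]
```

```bash
python3 inch.py '0 0.008 -0.009 0.02 0
0 0 0 0.03 0
0 0 0 0.028 0
0 0 0 0 0
0 0 0 0 0'
python3 - <<'E'
from h import *
go(.757,.029,.199,8.3)
s=robot.read_state();R=Ro.from_rotvec(s["orientation"]).as_matrix();tip=s["tool_pos"]+R@[-.12,0,.101];print(tip)
for n in("scene","top"):
    c=robot.read_camera(n);print(n,"tip px",proj(c,tip).round(1),"mouth px",proj(c,[.622,.0134,.085]).round(1))
    a,b=proj(c,tip).astype(int);w=crop(c["image"],a-50,b-50,100,100,4);cv2.imwrite(f"pics/{n}_i.png",w)
A=np.hstack([cv2.imread("pics/scene_i.png"),cv2.imread("pics/top_i.png")]);cv2.imwrite("pics/ins.png",A)
E
```

```text
t: 12.05
tool_pos: [0.7561, 0.0275, 0.1992]
orientation: [-3.134, -0.22, 0.003]
force: [0.0, -1.0, -0.2]
opening: 0.014
gripper_force: 15.0
tcp [0.7561 0.0275 0.1992] head 8.0 d [ 0.0011 -0.0014  0.0002] q6 1.4 F [ 0.   -0.95 -0.15] t 12.05
turn -0.005 zaxis [-0.002  0.    -1.   ]
[0.6370188  0.01072049 0.09846226]
scene tip px [247.9 227.6] mouth px [250.5 225.3]
top tip px [247.7 152.5] mouth px [246.6 159.9]
```

```bash
python3 inch.py '0 -0.0077 -0.001 0.0064 0
0 -0.0077 0 0.0064 0
0 -0.0077 0 0.0064 0
0 -0.0077 0 0.0064 0
0 0 0 0 0'; python3 inch.py '0 -0.0077 0 0.0064 0
0 -0.0077 0 0.0064 0
0 -0.0077 0 0.0064 0
0 0 0 0 0'; python3 -c "
from h import *
go(.757-.088*.758,.029-.088*.111,.199-.088*.643,8.3)"
```

```text
t: 12.65
tool_pos: [0.7263, 0.0244, 0.1761]
orientation: [3.134, 0.221, 0.003]
force: [0.0, -0.1, -1.3]
opening: 0.0143
gripper_force: 15.0
t: 13.05
tool_pos: [0.7034, 0.0212, 0.1563]
orientation: [3.134, 0.221, 0.001]
force: [0.1, -0.7, -0.3]
opening: 0.0139
gripper_force: 15.0
tcp [0.7034 0.0212 0.1563] head 8.1 d [-0.0133  0.0001  0.0139] q6 1.39 F [ 0.13 -0.72 -0.34] t 13.05
turn -0.004 zaxis [ 0.001 -0.    -1.   ]
```

```bash
python3 inch.py '0 -0.007 0 0.0065 0
0 -0.0065 0 0.0065 0
0 0 0 0 0
0 0 0 0 0'
python3 - <<'E'
from h import *
go(.757-.088*.758,.029-.088*.111,.199-.088*.643,8.3)
c=robot.read_camera("scene");t=robot.read_camera("top");w=robot.read_camera("wrist")
A=np.hstack([cv2.imread("pics/scene_i.png"),cv2.imread("pics/top_i.png")])[50:350]
B=np.hstack([crop(c["image"],215,180,67,75,4),crop(t["image"],210,120,67,75,4),cv2.resize(w["image"][:,:,::-1],(264,300))])
cv2.imwrite("pics/ins2.png",np.vstack([A[:, :800],B[:, :800]]))
E
```

```text
t: 13.45
tool_pos: [0.6902, 0.0195, 0.1428]
orientation: [-3.134, -0.221, -0.001]
force: [0.9, -0.4, -0.7]
opening: 0.0138
gripper_force: 15.0
tcp [0.6902 0.0195 0.1428] head 8.1 d [0.     0.0003 0.0003] q6 1.38 F [ 0.86 -0.39 -0.67] t 13.45
turn -0.004 zaxis [ 0.  0. -1.]
```

View pics/ins2.png

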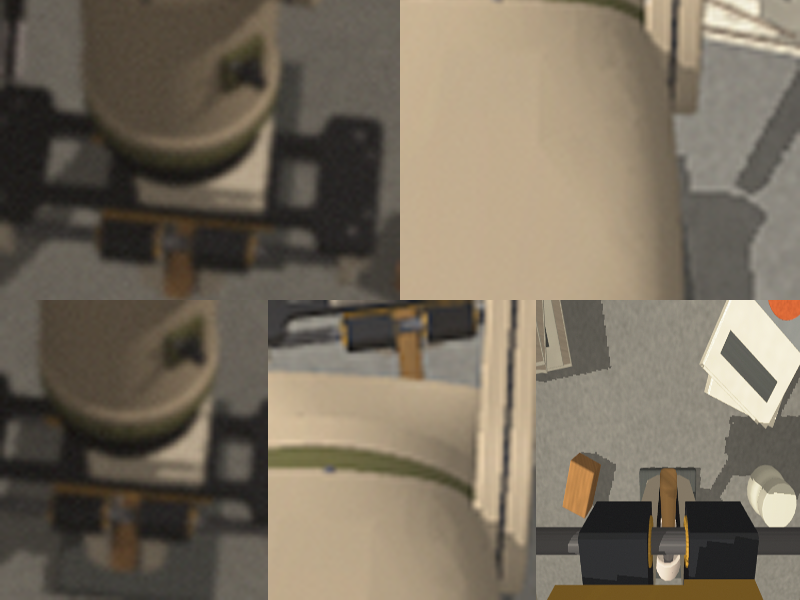

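Wrist panel: the pot rim at (668,568) is centred under the handle, and no forces are rising. I'll go a little deeper and feel for the floor with averaged force.

```bash
cat >> h.py <<'E'
def F(n=6):
    a=[]
    for _ in range(n): robot.read_camera("wrist");a.append(robot.read_state()["force"])
    print("Fmean",np.mean(a,0).round(2),robot.read_state()["tool_pos"].round(4))
E
python3 -c "
from h import *
F()"; python3 inch.py '0 -0.0046 0 0.0039 0
0 0 0 0 0';python3 -c "
from h import *
F()"; python3 inch.py '0 -0.0031 0 0.0026 0
0 0 0 0 0';python3 -c "
from h import *
F()"
```

```text
Fmean [ 0.13 -0.14 -0.6 ] [0.69   0.0195 0.1424]
t: 14.1
tool_pos: [0.6845, 0.0188, 0.1375]
orientation: [-3.134, -0.221, 0.002]
force: [-0.3, 0.0, -1.0]
opening: 0.0139
gripper_force: 15.0
Fmean [-0.27 -0.08 -0.77] [0.6855 0.0188 0.1386]
t: 14.6
tool_pos: [0.682, 0.0183, 0.1355]
orientation: [3.134, 0.221, -0.0]
force: [0.3, 0.2, 0.7]
opening: 0.0137
gripper_force: 15.0
Fmean [ 0.78  0.09 -0.12] [0.6825 0.0184 0.136 ]
```

Force along the axis rises by about 1 N at a nominal depth of 80 mm. That is the pot floor, so the whole head is inside. Withdrawing.

```bash
python3 inch.py '0 0.0077 0 -0.0064 0
0 0.0115 0 -0.0096 0
0 0.0115 0 -0.0096 0
0 0.0115 0 -0.0096 0
0 0.0115 0 -0.0096 0
0 0.0115 0 -0.0096 0
0 0.0115 0 -0.0096 0
0 0 0 -0.03 0
0 0 0 -0.03 0
0 0 0 -0.02 0
0 0 0 0 0
0 0 0 0 0'
python3 - <<'E'
from h import *
P=np.array([.504,.349])
h=np.radians(8.1);go(*(P+.12*np.array([np.cos(h),np.sin(h)])),.2,8.1)
E
```

```text
t: 16.1
tool_pos: [0.7583, 0.0291, 0.2794]
orientation: [3.134, 0.221, 0.0]
force: [0.5, -0.2, -1.2]
opening: 0.0139
gripper_force: 15.0
tcp [0.7583 0.0291 0.2794] head 8.1 d [-0.0869 -0.3525  0.0793] q6 1.4 F [ 0.46 -0.18 -1.21] t 16.1
turn -0.001 zaxis [ 0. -0. -1.]
```

```bash
python3 inch.py '0 -0.0105 -0.044 0 0
0 -0.0105 -0.044 0 0
0 -0.0105 -0.044 0 0
0 -0.0105 -0.044 0 0
0 -0.0105 -0.044 0.01 0
0 -0.0105 -0.044 0.02 0
0 -0.0105 -0.044 0.03 0
0 -0.0105 -0.044 0.03 0
0 0 0 0.03 0
0 0 0 0 0
0 0 0 0 0'
python3 - <<'E'
from h import *
go(.626,.366,.126,8.1);F()
c=robot.read_camera("wrist");cv2.imwrite("pics/bk.png",c["image"][:,:,::-1])
E
```

```text
t: 17.2
tool_pos: [0.6271, 0.3582, 0.1622]
orientation: [3.132, 0.22, -0.006]
force: [1.0, 0.3, -1.0]
opening: 0.0142
gripper_force: 15.0
tcp [0.6271 0.3582 0.1622] head 8.1 d [ 0.0001 -0.008   0.0362] q6 1.88 F [ 0.96  0.28 -0.97] t 17.2
turn -0.001 zaxis [-0.004 -0.002 -1.   ]
Fmean [-0.23 -0.25 -0.2 ] [0.6296 0.3588 0.1666]
```

```bash
python3 inch.py '0 -0.003 -0.007 0.015 0
0 0 0 0.012 0
0 0 0 0.005 0
0 0 0 0 0
0 0 0 0 0'; python3 -c "
from h import *
F()"; python3 inch.py '0 0 0 0.004 0
0 0 0 0.003 0
0 0 0 0 0'; python3 -c "
from h import *
F()"
```

```text
t: 18.05
tool_pos: [0.6242, 0.3657, 0.1321]
orientation: [3.133, 0.221, -0.001]
force: [-0.1, 0.5, -1.2]
opening: 0.0138
gripper_force: 15.0
Fmean [ 0.25  0.17 -0.73] [0.6247 0.3659 0.1332]
t: 18.65
tool_pos: [0.6241, 0.3657, 0.1249]
orientation: [3.134, 0.221, -0.001]
force: [0.6, 0.3, 1.2]
opening: 0.0137
gripper_force: 15.0
Fmean [0.46 0.38 1.04] [0.6245 0.3658 0.1258]
```

Averaged force rose by ~1.7 N at the expected cover height, at about (0.506, 0.349) in the middle of the panel. That was a gentle dab. Lifting and returning to the rest.

```bash
python3 inch.py '0 0 0 -0.02 0
0 0 0 -0.04 0
0 0 0 -0.04 0
0 0 0 -0.03 0
0 -0.009 0.0414 0 0
0 -0.009 0.0414 0 0
0 -0.009 0.0414 0 0
0 -0.009 0.0414 0 0
0 -0.009 0.0414 0 0
0 -0.009 0.0414 0 0
0 -0.009 0.0414 0 0
0 -0.009 0.0414 0 0
0 -0.009 0.0414 0 0
0 -0.009 0.0414 0 0
0 -0.009 0.0414 0 0
0 -0.009 0.0414 0 0
0 -0.009 0.0414 0 0
0 -0.009 0.0414 0 0
0 -0.009 0.0414 0 0
0 -0.009 0.0414 0 0'; python3 inch.py '0 0 0 0 -0.1
0 0 0 0 -0.097
0 0 0 0 0
0 0 0 0 0
0 0 0 0 0'
python3 - <<'E'
from h import *
go(.574,-.3105,.15,19.4);F()
E
```

```text
t: 20.95
tool_pos: [0.5742, -0.3119, 0.2555]
orientation: [-3.134, -0.221, 0.0]
force: [1.3, -0.2, -0.9]
opening: 0.0141
gripper_force: 15.0
t: 21.45
tool_pos: [0.5748, -0.3099, 0.2555]
orientation: [-3.097, -0.526, 0.0]
force: [0.0, -0.2, -0.5]
opening: 0.0139
gripper_force: 15.0
tcp [ 0.5748 -0.3099  0.2555] head 19.3 d [-0.001   0.0003  0.1055] q6 0.66 F [ 0.   -0.21 -0.53] t 21.45
turn -0.002 zaxis [-0.  0. -1.]
Fmean [-0.    0.02 -0.52] [ 0.5748 -0.3101  0.2557]
```

```bash
python3 inch.py '0 -0.001 0 0.03 0
0 0 0 0.04 0
0 0 0 0.04 0
0 0 0 0.015 0
0 0 0 0.01 0
0 0 0 0.003 0
0 0 0 0 0
0 0 0 0 0' 15; python3 -c "
from h import *
F()"; python3 inch.py '0 0 0 0 0
0 0 0 0 0
0 0 0 0.007 0
0 0 0 0.007 0
0 0 0 0.007 0
0 0 0 0.007 0
0 0 0 0 0
0 0 0 0 0' 3;  python3 -c "
from h import *
F();c=robot.read_camera('wrist')['image'];cv2.imwrite('pics/r1.png',c[:,:,::-1])"
```

```text
t: 22.55
tool_pos: [0.575, -0.3114, 0.1199]
orientation: [3.095, 0.528, 0.004]
force: [1.3, -0.0, -1.1]
opening: 0.0137
gripper_force: 15.0
Fmean [ 0.23 -0.44 -0.88] [ 0.5741 -0.3108  0.1182]
t: 23.65
tool_pos: [0.5735, -0.3104, 0.089]
orientation: [-3.096, -0.528, 0.001]
force: [0.3, -0.5, 0.3]
opening: 0.0141
gripper_force: 3.0
Fmean [-0.09 -0.19 -0.72] [ 0.574  -0.3107  0.0899]
```

```bash
python3 inch.py '0 0 0 0.007 0
0 0 0 0.007 0
0 0 0 0.007 0
0 0 0 0.007 0
0 0 0 0.006 0
0 0 0 0.006 0
0 0 0 0 0
0 0 0 0 0';  python3 - <<'E'
from h import *
F();c=robot.read_camera('wrist')['image'];cv2.imwrite('pics/r2.png',c[:,:,::-1])
w2=cv2.resize(cv2.imread('pics/w2.png'),(512,384))[:,:,::-1]
for im in(w2,c):
    print([tuple(map(int,im[v,255])) for v in range(166,206,3)])
endrows(.035,(0,5,10));endrows(.040,(0,5))
E
```

```text
t: 24.8
tool_pos: [0.5735, -0.3105, 0.0492]
orientation: [-3.096, -0.528, 0.001]
force: [-0.5, 0.1, 0.0]
opening: 0.0142
gripper_force: 3.0
Fmean [ 0.24 -0.2  -0.2 ] [ 0.574  -0.3107  0.0499]
[(194, 121, 56), (194, 121, 56), (195, 122, 57), (196, 121, 58), (128, 94, 54), (128, 96, 56), (183, 136, 79), (200, 147, 86), (205, 152, 88), (206, 152, 88), (207, 153, 88), (208, 155, 88), (213, 158, 92), (222, 166, 97)]
[(208, 129, 61), (210, 130, 64), (208, 129, 62), (209, 130, 62), (207, 129, 62), (207, 129, 63), (208, 130, 63), (208, 130, 63), (207, 130, 62), (140, 86, 43), (128, 91, 52), (136, 102, 60), (152, 113, 66), (203, 151, 89)]
cam in tool [ 0.076 -0.    -0.144]
0 [256.5 192.3] [256.5 184.2]
5 [256.6 195.9] [256.5 184.9]
10 [256.6 200.2] [256.5 186.2]
cam in tool [ 0.076 -0.    -0.144]
0 [256.5 181.4] [256.4 174.1]
5 [256.5 185.1] [256.4 174.9]
```

```bash
python3 inch.py '0 0 0 0.0015 0
0 0 0 0 0
0.03 0 0 0 0
0.05 0 0 0 0
0.05 0 0 0 0
0.05 0 0 0 0
0.05 0 0 0 0';  python3 - <<'E'
from h import *
c=robot.read_camera('wrist')['image'];cv2.imwrite('pics/r3.png',c[:,:,::-1])
for u in(250,255,260):print([tuple(map(int,c[v,u])) for v in range(166,210,3)])
print("row184",[int(x) for x in c[205,225:290,2]])
endrows(.035,(0,));endrows(.030,(0,))
E
```

```text
t: 25.95
tool_pos: [0.5738, -0.3106, 0.0481]
orientation: [3.097, 0.528, 0.0]
force: [-0.7, 0.0, -0.3]
opening: 0.0484
gripper_force: 0.0
[(192, 120, 58), (191, 116, 56), (191, 117, 58), (191, 118, 59), (190, 118, 59), (189, 117, 57), (190, 118, 59), (190, 118, 58), (190, 117, 58), (165, 102, 50), (126, 94, 56), (142, 105, 63), (196, 145, 84), (213, 156, 91), (224, 168, 98)]
[(198, 123, 60), (197, 122, 59), (195, 122, 57), (197, 123, 59), (196, 122, 58), (197, 123, 60), (197, 123, 60), (195, 122, 58), (196, 122, 57), (171, 105, 52), (124, 94, 57), (132, 99, 59), (187, 138, 80), (205, 152, 90), (211, 157, 90)]
[(188, 115, 55), (188, 116, 55), (188, 116, 55), (187, 115, 53), (187, 115, 53), (189, 117, 56), (187, 115, 54), (187, 115, 54), (187, 116, 54), (164, 100, 47), (123, 91, 54), (124, 92, 55), (178, 132, 76), (196, 145, 85), (200, 148, 86)]
row184 [36, 35, 34, 34, 32, 34, 34, 34, 31, 32, 31, 33, 36, 35, 33, 35, 56, 93, 98, 98, 97, 93, 91, 90, 90, 91, 92, 92, 88, 89, 90, 87, 86, 86, 84, 85, 83, 81, 81, 80, 80, 72, 66, 62, 56, 53, 49, 32, 31, 31, 30, 31, 30, 31, 30, 29, 31, 30, 28, 32, 31, 32, 31, 28, 29]
cam in tool [ 0.076 -0.    -0.144]
0 [256.6 192.4] [256.6 184.3]
cam in tool [ 0.076 -0.    -0.144]
0 [256.5 203.1] [256.5 194.1]
```

The brush is level in both notches but about 8 mm toward the tip from where it lay (handle end row 200 versus 182 before). I'll regrip further back, lift slightly and shift it +8 mm.

```bash
python3 inch.py '0.05 -0.015 0 0 0
0.05 0 0 0 0
0 0 0 0 0
0 0 0 0 0
0 0 0 0 0
0 0 0 0 0
0 0 0 0 0
0 0 0 -0.004 0
0 0 0 0 0
0 0.0083 0 0 0
0 0 0 0 0
0 0 0 0.004 0
0 0 0 0 0
0 0 0 0 0' 25; python3 -c "
from h import *
F();go(.574,-.3105,.048,19.4)"
```

```text
t: 27.5
tool_pos: [0.5677, -0.3129, 0.048]
orientation: [3.097, 0.528, 0.0]
force: [2.0, -0.9, 0.8]
opening: 0.0137
gripper_force: 25.0
Fmean [0.58 0.11 0.47] [ 0.5674 -0.3129  0.048 ]
tcp [ 0.5674 -0.3129  0.048 ] head 19.4 d [ 0.007 -0.     0.   ] q6 0.65 F [ 1.06  0.15 -0.31] t 27.8
turn -0.001 zaxis [-0. -0. -1.]
```

```bash
python3 inch.py '0 0 0 0 0
0.02 0 0 0 0
0.03 0 0 0 0
0.05 0 0 0 0
0.05 0 0 0 0
0.05 0 0 0 0
0.05 0 0 -0.02 0
0.05 0 0 -0.04 0
0.05 0 0 -0.04 0
0.05 0.007 0 -0.04 0
0.05 0 0 -0.04 0
0.05 0 0 -0.01 0
0.05 0 0 0 0
0.05 0 0 0 0' 3
python3 - <<'E'
from h import *
go(.574,-.3105,.048,19.4)
c=robot.read_camera("wrist");im=c["image"];cv2.imwrite("pics/fin.png",im[:,:,::-1])
R=Ro.from_rotvec
u=np.array([np.cos(np.radians(19.4)),np.sin(np.radians(19.4)),0]);n=np.array([-u[1],u[0],0]);m=np.array([.5434,-.3211,0])
def at(x,z,y=0):
    a,b=proj(c,m+x*u+y*n+[0,0,z]);return im[int(round(b)),int(round(a))] if 0<=round(b)<384 else None
print("along axis z=.052");print([(x,*map(int,at(x/1000,.052))) for x in range(56,90,2)])
print([(x,*map(int,at(x/1000,.052))) for x in range(-76,-44,2) if at(x/1000,.052) is not None])
for X in(.03,.06,-.03): print(X,[(y,*map(int,at(X,.052,y/1000))) for y in range(-12,13,2)])
E
```

```text
t: 29.2
tool_pos: [0.5736, -0.3103, 0.2365]
orientation: [-3.096, -0.528, 0.002]
force: [-0.1, 0.7, -0.5]
opening: 0.0499
gripper_force: 0.0
tcp [ 0.5736 -0.3103  0.2365] head 19.4 d [0.0005 0.0006 0.1885] q6 0.66 F [-0.13  0.72 -0.49] t 29.2
turn -0.001 zaxis [-0.002  0.001 -1.   ]
along axis z=.052
[(56, 223, 167, 97), (58, 224, 166, 96), (60, 224, 167, 97), (62, 221, 165, 96), (64, 214, 157, 92), (66, 207, 152, 88), (68, 206, 154, 89), (70, 198, 147, 85), (72, 138, 101, 58), (74, 195, 122, 58), (76, 195, 122, 58), (78, 192, 117, 54), (80, 143, 140, 127), (82, 145, 139, 126), (84, 143, 136, 124), (86, 144, 139, 124), (88, 149, 144, 130)]
[(-76, 179, 166, 156), (-74, 178, 164, 155), (-72, 179, 166, 157), (-70, 179, 166, 156), (-68, 179, 166, 156), (-66, 177, 165, 155), (-64, 178, 166, 155), (-62, 178, 166, 155), (-60, 161, 150, 142), (-58, 134, 110, 85), (-56, 200, 149, 88), (-54, 222, 166, 95), (-52, 222, 166, 95), (-50, 221, 165, 94), (-48, 221, 166, 95), (-46, 221, 164, 94)]
0.03 [(-12, 185, 115, 55), (-10, 207, 128, 59), (-8, 206, 127, 63), (-6, 126, 93, 54), (-4, 198, 147, 83), (-2, 215, 159, 93), (0, 223, 167, 97), (2, 226, 172, 98), (4, 227, 171, 99), (6, 233, 179, 104), (8, 187, 115, 56), (10, 187, 116, 54), (12, 189, 117, 56)]
0.06 [(-12, 131, 81, 38), (-10, 137, 86, 43), (-8, 134, 83, 41), (-6, 123, 92, 54), (-4, 195, 144, 84), (-2, 214, 157, 91), (0, 224, 167, 97), (2, 229, 175, 101), (4, 228, 173, 99), (6, 239, 185, 107), (8, 130, 80, 38), (10, 131, 81, 39), (12, 129, 79, 36)]
-0.03 [(-12, 97, 60, 29), (-10, 96, 60, 29), (-8, 103, 63, 31), (-6, 143, 106, 63), (-4, 193, 142, 82), (-2, 215, 159, 93), (0, 221, 165, 95), (2, 224, 167, 97), (4, 222, 165, 95), (6, 217, 160, 93), (8, 106, 65, 31), (10, 110, 69, 35), (12, 109, 67, 33)]
```

The handle now spans rest x = -58.5 to +71.5 mm, centred and straight, which matches its original place. The gripper is clear.

```bash
python3 -c "
from plant import robot
print(robot.close_job())"
```

```text
the job is handed in; nothing more can be done
None
```

I dipped the brush to the pot floor, dabbed the tip gently near the middle of the book's panel, laid it back level in the rest within about 1 mm of where it lay, and handed the job in at about 29 s.

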